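Switch the microscope light source on an interlocked key bank

TASK

Switch the inspection microscope's lighting from the amber key to the green key: first turn the dimmer knob all the way down to its stop (counter-clockwise), then, with the dimmer still down, press the green key home until it latches and the amber key pops up, and finally turn the dimmer up until its white pointer line stands at the blue mark. Feel for the end of the green key's stroke and do not force it (no more than 20 N), do not press the grey keys, leave the other things on the bench where they are, and let go of everything at the end.

Things in the scene. Friction and masses are not known exactly. Their poses are not given: they have to be found in the camera images.
- bank: White key box, 140 (its x) by 200 (its y) by 75 mm high, fixed, blue stripe on its -x face; origin under its centre. On top a row of four keys along y, 40 mm apart; which colour is where varies. They are interlocked: a hidden latch holds a key that is pressed home; pressing another one home releases the held key, which springs up, and latches the new one.
- key_green_top (a point): Centre of the flat top of the green key, a cap 64 mm (along the bank's x) by 30 mm (along the bank's y), with 10 mm gaps between caps; it moves with the key. An unpressed top stands 28 mm above the bank's top (103 mm above the bench). z points up, x and y as the bank's.
- key_amber_top (a point): Centre of the flat top of the amber (orange) key, a cap 64 mm (along the bank's x) by 30 mm (along the bank's y), with 10 mm gaps between caps; it moves with the key. An unpressed top stands 28 mm above the bank's top (103 mm above the bench). z points up, x and y as the bank's.
- key_grey_a_top (a point): Centre of the flat top of the grey key, a cap 64 mm (along the bank's x) by 30 mm (along the bank's y), with 10 mm gaps between caps; it moves with the key. An unpressed top stands 28 mm above the bank's top (103 mm above the bench). z points up, x and y as the bank's.
- key_grey_b_top (a point): Centre of the flat top of the grey key, a cap 64 mm (along the bank's x) by 30 mm (along the bank's y), with 10 mm gaps between caps; it moves with the key. An unpressed top stands 28 mm above the bank's top (103 mm above the bench). z points up, x and y as the bank's.
- key_green (a joint): Travel of the green key in m: 0 = up (start), grows straight down. It resists with 2 to 7 N, then clicks and stays down when let go. The latched depth cannot be seen and varies from 10 to 19 mm; a firm stop (20 N/mm) lies 1.2 mm deeper, so feel for the end of the stroke: a push rising to 11-14 N is enough, over 20 N is forcing it. Let go too early, it springs back.
- key_amber (a joint): Travel of the amber key in m: 0 = up. Latched down by about 14.5 mm at the start; springs up to 0 when another key is pressed home.
- key_grey_a (a joint): Travel of a grey key in m: 0 = up (start). Not to be pressed.
- key_grey_b (a joint): Travel of a grey key in m: 0 = up (start). Not to be pressed.
- dimmer_box: White dimmer box, 130 by 130 by 45 mm high, fixed to the bench, blue stripe on its front (-x) face; origin at the centre of its underside. In the middle of its top is a black knob; around the knob a scale with a black bar at zero (towards the box's -x) and a blue bar at 1.1 rad (63 degrees) clockwise from zero.
- dimmer (a joint): Angle of the dimmer knob in rad: 0 = fully down, at its stop; grows clockwise seen from above, to 2.4. At the start between 1.4 and 2.1. The blue mark is at 1.1. It stays where it is left (friction about 0.06 N m).
- dimmer_grip (a point): On the knob's axis, in its grip bar where fingers hold it, 82 mm above the bench. The bar is 61 mm long, 14 mm thick, its top 89 mm above the bench; it stands on a disc of 32 mm radius whose top is 59 mm above the bench. x is along the bar, y across, z up; a white line on the bar's top, on its -x half, is the pointer.
- spool_dark: Bystander: wire spool, white flanges, dark wire, 76 mm diameter, 58 mm high, standing; origin at the centre of its underside.
- spool_copper: Bystander: the same spool with copper wire.
- jar: Bystander: amber jar, 64 mm diameter, 85 mm high; origin under its centre.
- parts_tray: Bystander: blue open tray 120 by 170 by 30 mm; origin under its centre.
- driver: Bystander: screwdriver lying on the bench.
- board: Bystander: green circuit board 90 by 140 mm, 12 mm high, lying flat; origin under its centre.
- dish: Bystander: shallow glass dish, 90 mm diameter, 18 mm high; origin under its centre.
Mind the look-alikes: they are no part of the job. Leave any red look-alike of the dimmer_box alone.

How it is judged:
By the outcome, as a careful person would: the job done as asked, in the order asked, and still so for the second after the job is handed in, with the robot touching nothing.
It also fails if it takes over 64 s, if anything falls off the work surface, if the arm or the gripper's body presses on something with over 40 N, if the wrist force passes 120 N, or if a joint passes its speed limit or range.

ROBOT

A 7-joint arm with a two-finger parallel gripper is mounted at the origin on the work surface. World frame = base frame: x ahead of the robot, y to its left, z up, the work surface at z = 0. Lengths are in m, angles in rad, forces in N, time in s.
With the tool pointing down it reaches from about 0.425 to 1.025 m from the base axis. Payload 3.6 kg.
Tool frame: the origin (TCP) lies at the very end of the fingers, on their centre line; the grasp point (between the pads) lies 19 mm behind it; z points along the fingers, y is the direction in which the jaws open and shut (so a half turn about z gives the same grasp; the last joint's range is limited). The gripper opens to 85 mm and grips with 20 to 120 N. Pads are 22 mm wide; open, the fingers measure 114 mm over their backs; the gripper's body (76 mm by 85 mm) begins 54 mm behind the grasp point. The pads swing forward as they close: fully open they stand 13 mm farther back than shut.
Start: joints at [1.099, 0.591, 0.048, 1.609, -0.033, 0.943, -0.034], TCP at [0.268, -0.674, 0.193] pointing down, gripper open.
Joint ranges: [-2.69, 2.69], [-0.47, 2.24], [-1.27, 1.36], [0.19, 2.51], [-1.53, 4.68], [0.08, 2.07], [-3.09, 3.09]. Speed limits (rad/s): [2.57, 2.57, 3.14, 3.14, 3.14, 3.14, 3.14].

INTERFACE

Orientations are given as a unit quaternion [x, y, z, w].
In Python, from bench import robot gives the robot as it stands.
- The arm moves only by the tool step_arm, never from a script. Its argument "rows" is a list of rows, each an object with "delta_pos": the shift along the tool's x, y, z in mm, a list of three; "roll": the turn about the tool's z in rad; "grip": the closure, from 0 (fully open) to 1 (shut). A call has exactly 10 rows; each row shifts and turns the commanded pose from where the row before left it, along the tool's axes as they then stand; what a row does not reach is not made up. A row lasts 1/8 s, in which the tool goes at most 62.5 mm and 10.7 degrees, less where a joint would pass 70% of its speed; a pose out of reach is approached as far as the arm can. A call with a gripper value outside its range is refused whole. The fingers move at their own pace and stop on an object; "force" is the grip in N (left out, the last holds). Time passes only in rows, so rows that do not move let the fingers close, or fill a call up. It gives the time, the measured TCP pose, the force and the opening at its end, in the units of the state.
- robot.read_state(): the state, without advancing time (a new reading comes with each control period).
- robot.camera(name): name is "scene" or "top" or "wrist"; returns a dict with "pixels" (420x560x3 uint8, blue, green, red), "range_z" (420x560 float32, m along the optical axis (not along the pixel's ray), 0 where there is no reading), "fx", "fy", "cx", "cy" (pixels), "D" ([k1, k2, p1, p2, k3] as OpenCV has them; the pictures are not rectified), "rvec" (rotation vector, rad) and "tvec" (3), from world to camera coordinates, as OpenCV has them. Camera axes: x right, y down, z forward; pixel columns grow to the right and rows downward; lengths in m; the calibration is good to about 2 mm. A picture is of the moment at which its call begins.
- robot.close_job(): hands the job in, once; it reports no verdict.
The state is a dict: "time_s": time; "joints": joint angles; "joint_vel": joint speeds; "joint_torque": joint torques, N m; "tcp_pos": TCP position; "eef_rot": TCP orientation; "force": force on the tool from outside, world axes, zero at the start; "wrist_torque": the same for the moment, N m; "gripper_width": finger opening in m.
Only numpy, scipy, OpenCV 4.12 (cv2) and the standard library are available. Lean on these libraries where they do the work, as an engineer would, in place of code of your own. Each camera call takes 0.05 s, during which the arm holds its last target.

## Working session

There is one attempt and no reset: what is moved stays moved. The work goes in short steps, Python scripts to look and compute and a tool call to move; the robot and the scene stay as the last step left them, time stands still between calls to the robot, and variables do not carry over. Pictures are saved under pics/ and viewed, and the job is handed in when it is done.

Besides the shell and the picture viewer there is one more tool, called after "Emit:" by a JSON object that holds its "op" and its "data". step_arm: Moves the arm, as the interface text tells. Its arguments: {"type":"object","properties":{"rows":{"type":"array","items":{"type":"object","properties":{"delta_pos":{"type":"array","items":{"type":"number"}},"roll":{"type":"number"},"grip":{"type":"number"}}}},"force":{"type":"number"}},"required":["rows"]}

```bash
mkdir -p pics; ls; cat > h.py <<'E'
import numpy as np, cv2
from bench import robot
def cam(n):
    c=robot.camera(n); K=np.array([[c['fx'],0,c['cx']],[0,c['fy'],c['cy']],[0,0,1.]]); c['K']=K
    R,_=cv2.Rodrigues(np.array(c['rvec'],float)); c['R']=R; c['t']=np.array(c['tvec'],float).reshape(3); c['Dv']=np.array(c['D'],float)
    return c
def ray(c,uv,z):
    p=cv2.undistortPoints(np.array(uv,float).reshape(-1,1,2),c['K'],c['Dv']).reshape(-1,2)
    d=np.c_[p,np.ones(len(p))]@c['R']; o=-c['R'].T@c['t']
    return o+d*((z-o[2])/d[:,2])[:,None]
def proj(c,P):
    return cv2.projectPoints(np.array(P,float).reshape(-1,3),np.array(c['rvec'],float),c['t'],c['K'],c['Dv'])[0].reshape(-1,2)
E
python3 - <<'E'
from h import *
for n in ['scene','top','wrist']:
    c=cam(n); cv2.imwrite(f'pics/{n}0.png',c['pixels']); print(n,-c['R'].T@c['t'],c['R'][2],c['fx'])
s=robot.read_state(); print({k:np.round(v,3) for k,v in s.items()})
E
```

```text
pics
scene [ 1.33841997 -0.1074649   0.98104919] [-0.66016136  0.10479956 -0.74377686] 411.26855279707365
top [0.42489772 0.01515776 1.5138406 ] [ 0.09620242 -0.00649671 -0.99534059] 525.1880762600096
wrist [ 0.33608501 -0.64581229  0.37319484] [-0.27365692 -0.10679144 -0.95588047] 364.8524159233925
{'time_s': np.float64(0.15), 'joints': array([ 1.098,  0.592,  0.048,  1.61 , -0.033,  0.943, -0.034]), 'joint_vel': array([ 0.002, -0.001,  0.002, -0.002,  0.   , -0.   ,  0.   ]), 'joint_torque': array([ 3.0000e-03, -5.4925e+01,  1.5490e+00, -1.9845e+01,  9.0000e-03,
        6.0000e-03, -0.0000e+00]), 'tcp_pos': array([ 0.268, -0.673,  0.192]), 'eef_rot': array([ 0.982,  0.188, -0.   , -0.001]), 'force': array([-0.117,  0.889, -0.604]), 'wrist_torque': array([-0.006,  0.041, -0.018]), 'gripper_width': np.float64(0.085)}
```

View pics/scene0.png

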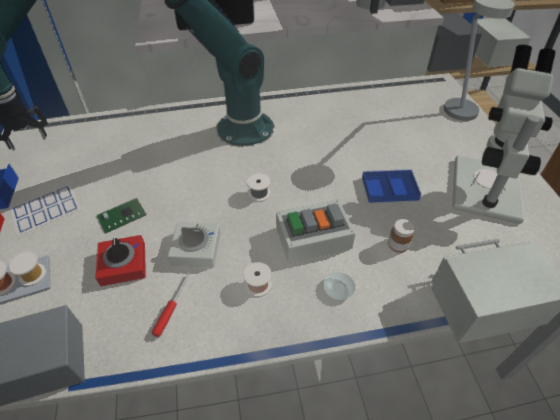

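View pics/top0.png

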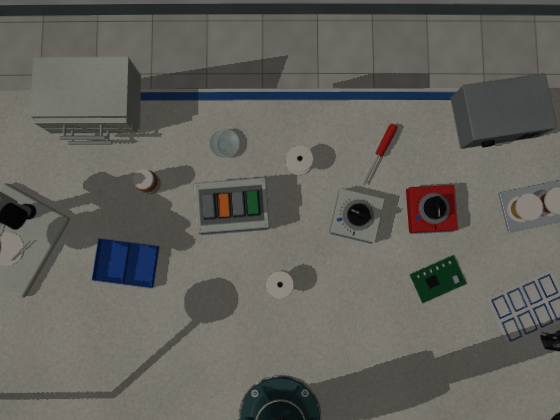

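View pics/wrist0.png

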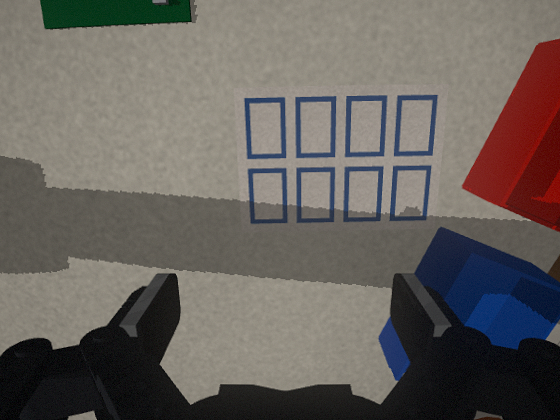

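Scene, from the top view: the white key box is at (232,205), with key order from left grey (208), amber (223), grey (237), green (252). The white dimmer box is at (357,214). Candidates for the dimmer are the white box (357,214) and the red look-alike (432,208), and I choose the white one. The only green key candidate is (252,203); the green board at (438,279) is not a key.

```bash
python3 - <<'E'
from h import *
c=cam('top'); im=c['pixels']
a=cv2.resize(im[175:255,320:400],None,fx=7,fy=7,interpolation=cv2.INTER_CUBIC)
cv2.imwrite('pics/dim_crop.png',a)
b=cv2.resize(im[165:245,182:282],None,fx=7,fy=7,interpolation=cv2.INTER_CUBIC)
cv2.imwrite('pics/bank_crop.png',b)
np.save('z.npy',c['range_z'])
hsv=cv2.cvtColor(im,cv2.COLOR_BGR2HSV)
def rect(m,x0,y0,x1,y1,z,nm):
    mm=np.zeros_like(m); mm[y0:y1,x0:x1]=m[y0:y1,x0:x1]
    cs,_=cv2.findContours(mm,0,1); k=max(cs,key=cv2.contourArea); r=cv2.minAreaRect(k)
    P=ray(c,cv2.boxPoints(r),z); C=ray(c,[r[0]],z)[0]
    print(nm,r[0],r[1],'area',cv2.contourArea(k),'C',C.round(4),'edges',[ (np.linalg.norm(P[(i+1)%4]-P[i]).round(4),np.degrees(np.arctan2(*(P[(i+1)%4]-P[i])[1::-1])).round(1)) for i in range(2)])
g=((hsv[...,0]>45)&(hsv[...,0]<85)&(hsv[...,1]>100)).astype(np.uint8)*255
rect(g,182,165,282,245,.103,'green')
o=((hsv[...,0]>5)&(hsv[...,0]<25)&(hsv[...,1]>130)).astype(np.uint8)*255
rect(o,182,165,282,245,.0885,'amber')
b=((hsv[...,0]>95)&(hsv[...,0]<130)&(hsv[...,1]>100)).astype(np.uint8)*255
rect(b,320,175,400,255,.045,'bluebar')
k=(im.max(2)<60).astype(np.uint8)*255
rect(k,320,175,400,255,.059,'knob')
# depth heights
v,u=np.mgrid[0:420,0:560]; 
p=cv2.undistortPoints(np.stack([u,v],-1).reshape(-1,1,2).astype(float),c['K'],c['Dv']).reshape(-1,2)
W=((np.c_[p,np.ones(len(p))]*c['range_z'].reshape(-1,1)-c['t'])@c['R']).reshape(420,560,3)
np.save('W.npy',W)
for nm,(x0,y0,x1,y1),lo,hi in [('dimbox',(320,175,400,255),.03,.052),('bank',(182,165,282,245),.06,.112),('bar',(335,190,380,240),.075,.1)]:
    m=np.zeros((420,560),np.uint8); w=W[y0:y1,x0:x1,2]; m[y0:y1,x0:x1]=((w>lo)&(w<hi))*255
    if nm!='bar': m=cv2.morphologyEx(m,cv2.MORPH_CLOSE,np.ones((15,15)))
    print(nm,np.median(w[(w>lo)&(w<hi)]));rect(m,x0,y0,x1,y1,{'dimbox':.045,'bank':.075,'bar':.089}[nm],nm)
E
```

```text
green (252.48231506347656, 202.2705841064453) (24.236095428466797, 11.964654922485352) area 255.5 C [0.5937 0.0713 0.103 ] edges [(np.float64(0.0324), np.float64(-85.7)), (np.float64(0.066), np.float64(-175.7))]
amber (223.5913543701172, 204.7791748046875) (24.152748107910156, 12.040751457214355) area 257.0 C [0.5888 0.1507 0.0885] edges [(np.float64(0.0329), np.float64(-86.1)), (np.float64(0.0664), np.float64(-175.7))]
bluebar (339.0, 219.0) (2.0, 4.0) area 7.0 C [ 0.5526 -0.1695  0.045 ] edges [(np.float64(0.0113), np.float64(-90.2)), (np.float64(0.0056), np.float64(179.1))]
knob (359.8999938964844, 213.80003356933594) (22.807889938354492, 25.93838882446289) area 452.5 C [ 0.5657 -0.2263  0.059 ] edges [(np.float64(0.0731), np.float64(-63.7)), (np.float64(0.0636), np.float64(-154.5))]
dimbox 0.04470765891406021
dimbox (357.0252685546875, 215.3904571533203) (46.695823669433594, 46.3210563659668) area 2055.0 C [ 0.5626 -0.2205  0.045 ] edges [(np.float64(0.1314), np.float64(-13.7)), (np.float64(0.1318), np.float64(-103.3))]
bank 0.07599596238565913
bank (230.73443603515625, 205.36398315429688) (50.609275817871094, 72.6396713256836) area 3542.0 C [0.5887 0.1323 0.075 ] edges [(np.float64(0.201), np.float64(-85.6)), (np.float64(0.1406), np.float64(-175.7))]
bar 0.08709622174746087
bar (359.5902404785156, 213.76548767089844) (22.472087860107422, 5.600073337554932) area 101.0 C [ 0.5629 -0.2205  0.089 ] edges [(np.float64(0.0154), np.float64(-21.8)), (np.float64(0.0612), np.float64(-111.4))]
```

View pics/dim_crop.png

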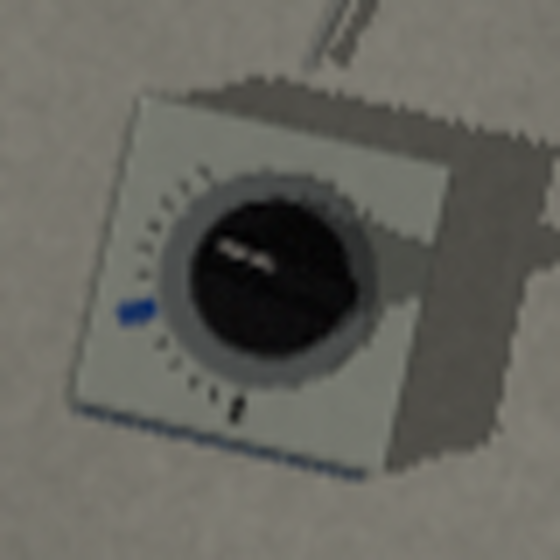

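View pics/bank_crop.png

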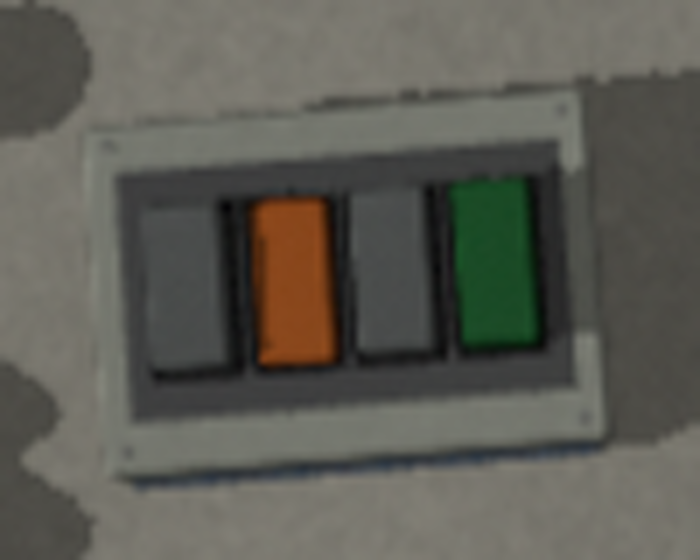

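The crop confirms the dimmer: a white box with its zero bar at crop (237,408), the blue bar at (137,311), and the pointer pointing up-left (245,255). That puts the dimmer at about 1.71 rad. Moving above the knob.

Emit:
{"op": "step_arm", "data": {"rows": [{"delta_pos": [29.4, -20.8, 0], "roll": 0, "grip": 0}, {"delta_pos": [29.4, -20.8, 0], "roll": 0, "grip": 0}, {"delta_pos": [29.4, -20.8, 0], "roll": 0, "grip": 0}, {"delta_pos": [29.4, -20.8, 0], "roll": 0, "grip": 0}, {"delta_pos": [29.4, -20.8, 0], "roll": 0, "grip": 0}, {"delta_pos": [29.4, -20.8, 0], "roll": 0, "grip": 0}, {"delta_pos": [29.4, -20.8, 0], "roll": 0, "grip": 0}, {"delta_pos": [29.4, -20.8, 0], "roll": 0, "grip": 0}, {"delta_pos": [29.4, -20.8, 0], "roll": 0, "grip": 0}, {"delta_pos": [29.4, -20.8, 0], "roll": 0, "grip": 0}]}}

```text
time_s: 1.45
tcp_pos: [0.4648, -0.3705, 0.1929]
eef_rot: [0.982, 0.188, -0.0, -0.0]
force: [-0.1, 0.3, -0.1]
gripper_width: 0.0855
```

```bash
cat > go.py <<'E'
import sys
from h import *
from scipy.spatial.transform import Rotation as Ro
def rel(target,barang=None):
    s=robot.read_state(); R=Ro.from_quat(s['eef_rot']).as_matrix(); p=np.array(s['tcp_pos'])
    print('t',round(float(s['time_s']),2),'tcp',p.round(4),'xang',np.degrees(np.arctan2(R[1,0],R[0,0])).round(2),'tilt',np.degrees(np.arccos(-R[2,2])).round(2),'F',np.round(s['force'],1),'M',np.round(s['wrist_torque'],2),'w',round(float(s['gripper_width']),4),'q',np.round(s['joints'],2))
    if target is not None: print('delta tool mm',(R.T@(np.array(target)-p)*1000).round(1))
    if barang is not None:
        x=np.degrees(np.arctan2(R[1,0],R[0,0])); d=(x-barang+90)%180-90; print('roll',np.radians(d).round(3))
if __name__=='__main__':
    a=list(map(float,sys.argv[1:])); rel(a[:3] if len(a)>=3 else None,a[3] if len(a)>3 else None)
E
python3 go.py .563 -.2205 .193 68.6
```

```text
t 1.45 tcp [ 0.4648 -0.3705  0.1929] xang 21.71 tilt 0.01 F [-0.1  0.3 -0.1] M [ 0.03 -0.08  0.01] w 0.0855 q [ 0.58  0.43  0.02  1.91 -0.01  0.8  -0.59]
delta tool mm [ 1.467e+02 -1.031e+02 -1.000e-01]
roll -0.818
```

Emit:
{"op": "step_arm", "data": {"rows": [{"delta_pos": [29.4, -20.6, 0], "roll": 0, "grip": 0}, {"delta_pos": [29.4, -20.6, 0], "roll": 0, "grip": 0}, {"delta_pos": [29.4, -20.6, 0], "roll": 0, "grip": 0}, {"delta_pos": [29.4, -20.6, 0], "roll": 0, "grip": 0}, {"delta_pos": [29.1, -20.7, 0], "roll": 0, "grip": 0}, {"delta_pos": [0, 0, 0], "roll": -0.164, "grip": 0}, {"delta_pos": [0, 0, 0], "roll": -0.164, "grip": 0}, {"delta_pos": [0, 0, 0], "roll": -0.164, "grip": 0}, {"delta_pos": [0, 0, 0], "roll": -0.164, "grip": 0}, {"delta_pos": [0, 0, 0], "roll": -0.162, "grip": 0}]}}

```text
time_s: 2.7
tcp_pos: [0.5623, -0.2216, 0.1928]
eef_rot: [0.825, 0.565, -0.0, -0.0]
force: [0.1, -0.5, 0.1]
gripper_width: 0.0852
```

```bash
python3 go.py .563 -.2205 .193 68.6; python3 - <<'E'
from h import *
c=cam('wrist'); cv2.imwrite('pics/w1.png',c['pixels'])
W=proj(c,[[.563,-.2205,.089]]); print(W)
E
```

```text
t 2.7 tcp [ 0.5623 -0.2216  0.1928] xang 68.87 tilt 0.02 F [ 0.1 -0.5  0.1] M [-0.01  0.02 -0.02] w 0.0852 q [ 0.46  0.45 -0.22  1.88  0.13  0.83 -0.19]
delta tool mm [ 1.3  0.3 -0.2]
roll 0.005
[[286.80133157 192.24188761]]
```

View pics/w1.png

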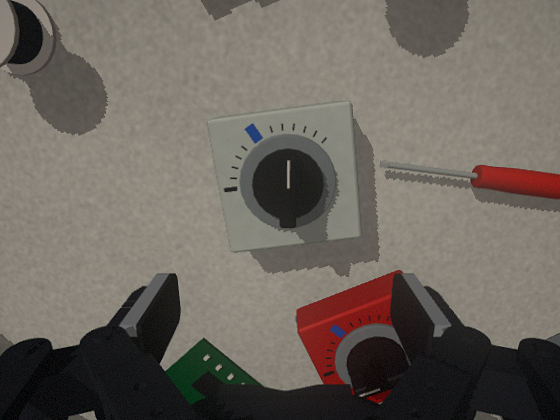

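The close view shows the pointer vertical on the white box's knob (288,175), with the blue mark at (254,133) and the zero bar at (231,189). The bar centre at (288,193) agrees with the estimate. Measuring the marks here, then descending.

```bash
python3 - <<'E'
from h import *
c=cam('wrist'); im=c['pixels']; hsv=cv2.cvtColor(im,cv2.COLOR_BGR2HSV)
def cen(m,x0,y0,x1,y1):
    mm=np.zeros(m.shape,np.uint8); mm[y0:y1,x0:x1]=m[y0:y1,x0:x1]; n,l,s,ce=cv2.connectedComponentsWithStats(mm); i=1+np.argmax(s[1:,4]); print(s[i]); return ce[i]
b=cen((hsv[...,0]>95)&(hsv[...,0]<130)&(hsv[...,1]>110),225,110,280,150)
k=cen(im.max(2)<70,215,178,240,200)
m=(im.min(2)>120); mm=m.astype(np.uint8)
w=cen(m,275,150,300,200)
pts=np.argwhere(mm[150:200,275:300]>0)[:,::-1]+[275,150]
pw=ray(c,pts,.089); pc=pw[:,:2].mean(0); d=np.linalg.svd(pw[:,:2]-pc)[2][0]
print('pointer line',pc,np.degrees(np.arctan2(d[1],d[0])))
O=np.array([.563,-.2205])
# disc circle: grey ring outer/black disc
g=(im.max(2)<75).astype(np.uint8); g[:130]=0;g[245:]=0;g[:,:250]=0;g[:,328:]=0
for n,p,z in [('blue',b,.045),('zero',k,.045),('line',w,.089)]:
    P=ray(c,[p],z)[0][:2]; v=P-O; print(n,p,P.round(4),'ang',np.degrees(np.arctan2(v[1],v[0])).round(1),'r',np.linalg.norm(v).round(4))
E
```

```text
[246 124  17  19 166]
[224 187  13   5  45]
[287 160   2  28  45]
pointer line [ 0.56883348 -0.20699954] -111.12765837932042
blue [253.64457831 132.78313253] [ 0.551  -0.1698] ang 103.3 r 0.0521
zero [230.15555556 188.71111111] [ 0.5112 -0.2092] ang 167.7 r 0.053
line [287.62222222 174.08888889] [ 0.5688 -0.207 ] ang 66.6 r 0.0147
```

Emit:
{"op": "step_arm", "data": {"rows": [{"delta_pos": [0.6, 0.2, 20], "roll": 0, "grip": 0}, {"delta_pos": [0.6, 0.1, 20], "roll": 0, "grip": 0}, {"delta_pos": [0, 0, 20], "roll": 0, "grip": 0}, {"delta_pos": [0, 0, 20], "roll": 0, "grip": 0}, {"delta_pos": [0, 0, 20], "roll": 0, "grip": 0}, {"delta_pos": [0, 0, 15], "roll": 0, "grip": 0}, {"delta_pos": [0, 0, 11], "roll": 0, "grip": 0}, {"delta_pos": [0, 0, 0], "roll": 0, "grip": 0}, {"delta_pos": [0, 0, 0], "roll": 0, "grip": 0}, {"delta_pos": [0, 0, 0], "roll": 0, "grip": 0}], "force": 40}}

```text
time_s: 4.05
tcp_pos: [0.5638, -0.2208, 0.0677]
eef_rot: [0.826, 0.563, 0.0, 0.001]
force: [-0.2, -0.4, -0.3]
gripper_width: 0.0855
```

```bash
python3 go.py .563 -.2205 .066 68.6
```

```text
t 4.05 tcp [ 0.5638 -0.2208  0.0677] xang 68.56 tilt 0.08 F [-0.2 -0.4 -0.3] M [-0.02  0.01  0.03] w 0.0855 q [ 0.42  0.61 -0.18  1.97  0.19  0.58 -0.25]
delta tool mm [-0.  -0.9  1.7]
roll -0.001
```

Emit:
{"op": "step_arm", "data": {"rows": [{"delta_pos": [0, -0.5, 0], "roll": 0, "grip": 0.5}, {"delta_pos": [0, 0, 0], "roll": 0, "grip": 0.8}, {"delta_pos": [0, 0, 0], "roll": 0, "grip": 1}, {"delta_pos": [0, 0, 0], "roll": 0, "grip": 1}, {"delta_pos": [0, 0, 0], "roll": 0, "grip": 1}, {"delta_pos": [0, 0, 0], "roll": 0, "grip": 1}, {"delta_pos": [0, 0, 0], "roll": 0, "grip": 1}, {"delta_pos": [0, 0, 0], "roll": 0, "grip": 1}, {"delta_pos": [0, 0, 0], "roll": 0, "grip": 1}, {"delta_pos": [0, 0, 0], "roll": 0, "grip": 1}], "force": 40}}

```text
time_s: 5.3
tcp_pos: [0.5628, -0.2204, 0.067]
eef_rot: [0.826, 0.563, 0.0, 0.0]
force: [0.6, 0.2, 0.2]
gripper_width: -0.0
```

```bash
python3 go.py .563 -.2205 .066 68.6
```

```text
t 5.3 tcp [ 0.5628 -0.2204  0.067 ] xang 68.57 tilt 0.0 F [0.6 0.2 0.2] M [ 0.03  0.   -0.02] w -0.0 q [ 0.42  0.61 -0.18  1.97  0.19  0.58 -0.25]
delta tool mm [-0.   0.2  1. ]
roll -0.0
```

The fingers shut fully with nothing between them, so I'm looking.

```bash
python3 - <<'E'
from h import *
c=cam('wrist'); cv2.imwrite('pics/w2.png',c['pixels'])
c=cam('scene'); cv2.imwrite('pics/s2.png',cv2.resize(c['pixels'][190:310,100:260],None,fx=4,fy=4))
print(robot.read_state()['gripper_width'])
E
```

```text
0.00030291006121930305
```

View pics/w2.png

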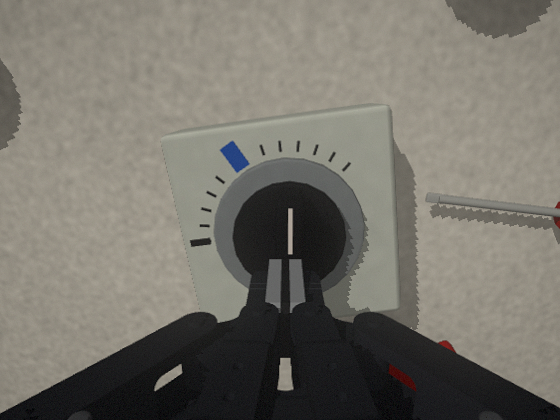

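View pics/s2.png

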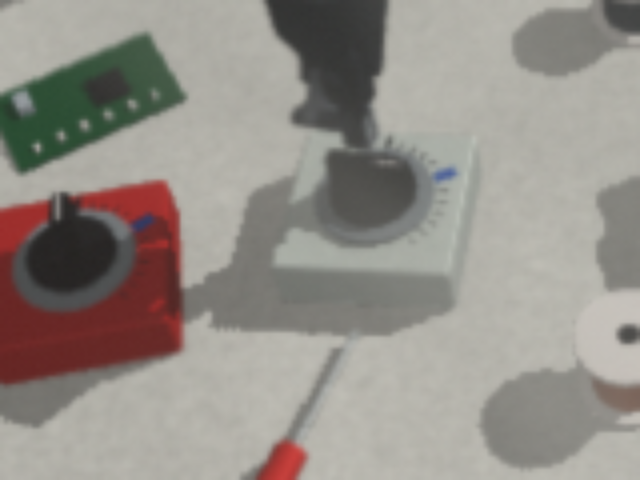

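```bash
python3 - <<'E'
from h import *
c=cam('wrist'); im=c['pixels']
a=im[190:330,200:380].copy(); a=np.clip(a.astype(float)*2,0,255).astype(np.uint8)
cv2.imwrite('pics/w3.png',cv2.resize(a,None,fx=4,fy=4))
print('tcp proj',proj(c,[[.5628,-.2204,.067],[.5628,-.2204,.089]]))
v,u=np.mgrid[0:420,0:560]
p=cv2.undistortPoints(np.stack([u,v],-1).reshape(-1,1,2).astype(float),c['K'],c['Dv']).reshape(-1,2)
W=((np.c_[p,np.ones(len(p))]*c['range_z'].reshape(-1,1)-c['t'])@c['R']).reshape(420,560,3)
for y in (215,240,255,262,268,275,285,295): print(y,[(x,W[y,x].round(3).tolist()) for x in (274,285,290,297)])
c=cam('scene'); im=c['pixels'];a=im[200:260,160:230]; a=np.clip(a.astype(float)*2,0,255).astype(np.uint8)
cv2.imwrite('pics/s3.png',cv2.resize(a,None,fx=9,fy=9,interpolation=cv2.INTER_CUBIC)); print(proj(c,[[.5628,-.2204,.067],[.5628,-.2204,.089]])-[160,200])
E
```

```text
tcp proj [[287.23706381 242.64697309]
 [287.50721609 260.13097978]]
215 [(274, [0.561, -0.206, 0.059]), (285, [0.57, -0.199, 0.089]), (290, [0.572, -0.199, 0.09]), (297, [0.575, -0.201, 0.089])]
240 [(274, [0.556, -0.219, 0.06]), (285, [0.565, -0.21, 0.089]), (290, [0.568, -0.211, 0.088]), (297, [0.571, -0.213, 0.089])]
255 [(274, [0.552, -0.228, 0.059]), (285, [0.563, -0.217, 0.089]), (290, [0.565, -0.219, 0.089]), (297, [0.568, -0.219, 0.09])]
262 [(274, [0.561, -0.209, 0.112]), (285, [0.566, -0.21, 0.113]), (290, [0.567, -0.212, 0.112]), (297, [0.57, -0.212, 0.113])]
268 [(274, [0.561, -0.209, 0.118]), (285, [0.565, -0.21, 0.118]), (290, [0.567, -0.211, 0.118]), (297, [0.57, -0.212, 0.118])]
275 [(274, [0.562, -0.209, 0.125]), (285, [0.565, -0.211, 0.124]), (290, [0.567, -0.211, 0.124]), (297, [0.569, -0.213, 0.123])]
285 [(274, [0.562, -0.209, 0.131]), (285, [0.565, -0.211, 0.132]), (290, [0.567, -0.21, 0.133]), (297, [0.57, -0.212, 0.133])]
295 [(274, [0.562, -0.209, 0.138]), (285, [0.566, -0.21, 0.139]), (290, [0.567, -0.211, 0.138]), (297, [0.569, -0.212, 0.138])]
[[32.08097751 33.75804157]
 [30.81420362 28.87310204]]
```

View pics/w3.png

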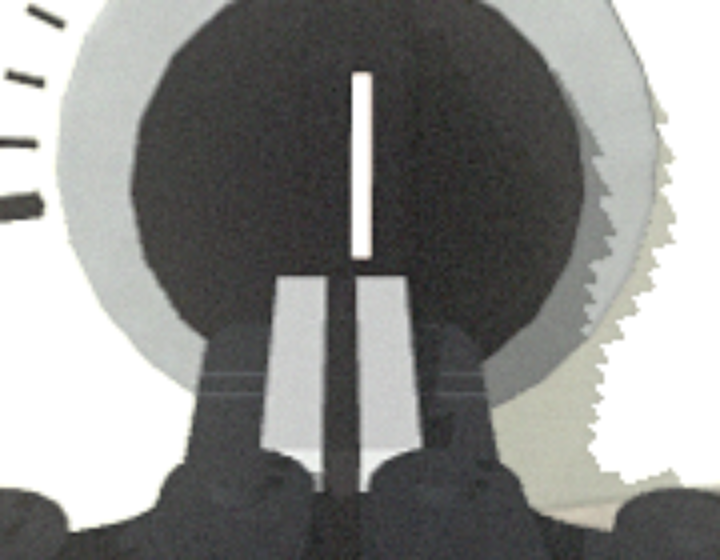

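View pics/s3.png

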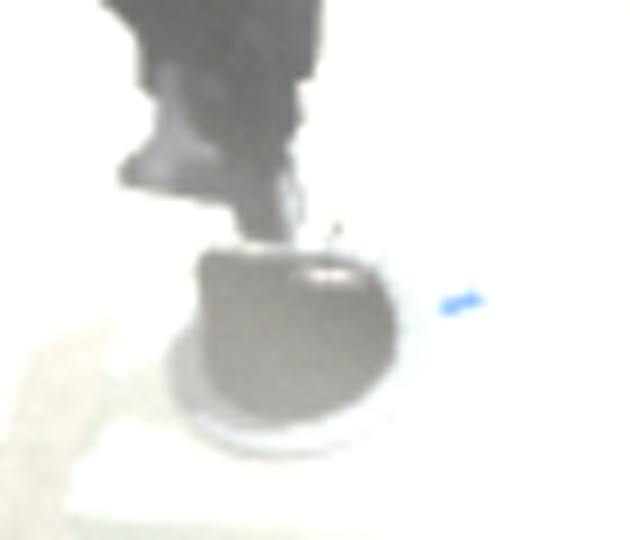

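The depth picture settles it: the fingertips really are at z≈0.111 while the reported TCP is 0.067, so the tips end about 44 mm short of the reported TCP. The xy position agrees. I'll open, descend about 40 mm more, and watch the force.

Emit:
{"op": "step_arm", "data": {"rows": [{"delta_pos": [0, 0, 0], "roll": 0, "grip": 0}, {"delta_pos": [0, 0, 0], "roll": 0, "grip": 0}, {"delta_pos": [0, 0, 0], "roll": 0, "grip": 0}, {"delta_pos": [0, 0, 0], "roll": 0, "grip": 0}, {"delta_pos": [0, 0, 0], "roll": 0, "grip": 0}, {"delta_pos": [0, 0, 0], "roll": 0, "grip": 0}, {"delta_pos": [0, 0, 5], "roll": 0, "grip": 0}, {"delta_pos": [0, 0, 8], "roll": 0, "grip": 0}, {"delta_pos": [0, 0, 8], "roll": 0, "grip": 0}, {"delta_pos": [0, 0, 4], "roll": 0, "grip": 0}]}}

```text
time_s: 6.75
tcp_pos: [0.5622, -0.2202, 0.041]
eef_rot: [0.826, 0.563, -0.0, -0.001]
force: [0.2, 0.0, 0.4]
gripper_width: 0.0854
```

```bash
python3 go.py .563 -.2205 .026 68.6;python3 - <<'E'
from h import *
c=cam('wrist'); im=c['pixels']
cv2.imwrite('pics/w4.png',im)
v,u=np.mgrid[0:420,0:560]
p=cv2.undistortPoints(np.stack([u,v],-1).reshape(-1,1,2).astype(float),c['K'],c['Dv']).reshape(-1,2)
W=((np.c_[p,np.ones(len(p))]*c['range_z'].reshape(-1,1)-c['t'])@c['R']).reshape(420,560,3)
for y in (270,280,290,300): print(y,[(x,W[y,x].round(3).tolist()) for x in (150,165,175,395,405,420)])
E
```

```text
t 6.75 tcp [ 0.5622 -0.2202  0.041 ] xang 68.58 tilt 0.08 F [0.2 0.  0.4] M [ 0.01  0.03 -0.  ] w 0.0854 q [ 0.41  0.65 -0.16  1.98  0.2   0.53 -0.26]
delta tool mm [-0.   0.9 15. ]
roll -0.0
270 [(150, [0.463, -0.221, 0.0]), (165, [0.472, -0.224, 0.0]), (175, [0.501, -0.212, 0.045]), (395, [0.611, -0.254, 0.045]), (405, [0.616, -0.257, 0.045]), (420, [0.633, -0.287, 0.0])]
280 [(150, [0.459, -0.227, 0.001]), (165, [0.524, -0.194, 0.102]), (175, [0.524, -0.198, 0.095]), (395, [0.603, -0.229, 0.096]), (405, [0.606, -0.226, 0.102]), (420, [0.631, -0.295, 0.0])]
290 [(150, [0.521, -0.193, 0.11]), (165, [0.524, -0.196, 0.107]), (175, [0.522, -0.202, 0.097]), (395, [0.602, -0.233, 0.097]), (405, [0.604, -0.227, 0.107]), (420, [0.609, -0.227, 0.11])]
300 [(150, [0.523, -0.194, 0.116]), (165, [0.523, -0.199, 0.108]), (175, [0.521, -0.205, 0.099]), (395, [0.601, -0.236, 0.098]), (405, [0.603, -0.23, 0.109]), (420, [0.606, -0.226, 0.118])]
```

View pics/w4.png

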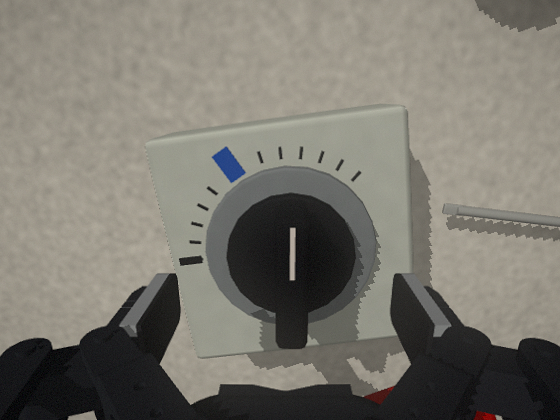

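Emit:
{"op": "step_arm", "data": {"rows": [{"delta_pos": [0, 0.5, 6], "roll": 0, "grip": 0}, {"delta_pos": [0, 0, 6], "roll": 0, "grip": 0}, {"delta_pos": [0, 0, 5], "roll": 0, "grip": 0}, {"delta_pos": [0, 0, 0], "roll": 0, "grip": 0.5}, {"delta_pos": [0, 0, 0], "roll": 0, "grip": 1}, {"delta_pos": [0, 0, 0], "roll": 0, "grip": 1}, {"delta_pos": [0, 0, 0], "roll": 0, "grip": 1}, {"delta_pos": [0, 0, 0], "roll": 0, "grip": 1}, {"delta_pos": [0, 0, 0], "roll": 0, "grip": 1}, {"delta_pos": [0, 0, 0], "roll": 0, "grip": 1}], "force": 40}}

```text
time_s: 8.05
tcp_pos: [0.565, -0.2212, 0.0255]
eef_rot: [0.826, 0.563, 0.001, 0.001]
force: [3.9, -1.2, 0.6]
gripper_width: 0.0136
```

```bash
python3 go.py .563 -.2205 .024 68.6
```

```text
t 8.05 tcp [ 0.565  -0.2212  0.0255] xang 68.56 tilt 0.2 F [ 3.9 -1.2  0.6] M [-0.36 -0.79 -0.04] w 0.0136 q [ 0.41  0.67 -0.16  1.98  0.2   0.5  -0.27]
delta tool mm [-0.1 -2.1  1.5]
roll -0.001
```

Gripped, 13.6 mm wide. There is a slight side force, so I'll recentre by 2 mm, then turn down counter-clockwise.

Emit:
{"op": "step_arm", "data": {"rows": [{"delta_pos": [0, 2.4, 0], "roll": 0, "grip": 1}, {"delta_pos": [0, 0, 0], "roll": -0.16, "grip": 1}, {"delta_pos": [0, 0, 0], "roll": -0.16, "grip": 1}, {"delta_pos": [0, 0, 0], "roll": -0.16, "grip": 1}, {"delta_pos": [0, 0, 0], "roll": -0.16, "grip": 1}, {"delta_pos": [0, 0, 0], "roll": -0.16, "grip": 1}, {"delta_pos": [0, 0, 0], "roll": -0.16, "grip": 1}, {"delta_pos": [0, 0, 0], "roll": -0.16, "grip": 1}, {"delta_pos": [0, 0, 0], "roll": -0.16, "grip": 1}, {"delta_pos": [0, 0, 0], "roll": -0.16, "grip": 1}]}}

```text
time_s: 9.3
tcp_pos: [0.5646, -0.2214, 0.0255]
eef_rot: [0.247, 0.969, -0.001, -0.001]
force: [-0.6, -0.6, 5.8]
gripper_width: 0.013
```

```bash
python3 go.py .563 -.2205 .024 167
```

```text
t 9.3 tcp [ 0.5646 -0.2214  0.0255] xang 151.4 tilt 0.12 F [-0.6 -0.6  5.8] M [-0.1  -0.06 -0.09] w 0.013 q [ 0.67  0.73 -0.54  1.97  0.63  0.62  0.78]
delta tool mm [1.8 0.  1.5]
roll -0.272
```

Emit:
{"op": "step_arm", "data": {"rows": [{"delta_pos": [0, 0, 0], "roll": -0.05, "grip": 1}, {"delta_pos": [0, 0, 0], "roll": -0.05, "grip": 1}, {"delta_pos": [0, 0, 0], "roll": -0.05, "grip": 1}, {"delta_pos": [0, 0, 0], "roll": -0.05, "grip": 1}, {"delta_pos": [0, 0, 0], "roll": -0.04, "grip": 1}, {"delta_pos": [0, 0, 0], "roll": -0.04, "grip": 1}, {"delta_pos": [0, 0, 0], "roll": -0.03, "grip": 1}, {"delta_pos": [0, 0, 0], "roll": 0, "grip": 1}, {"delta_pos": [0, 0, 0], "roll": 0, "grip": 1}, {"delta_pos": [0, 0, 0], "roll": 0, "grip": 1}]}}

```text
time_s: 10.55
tcp_pos: [0.5646, -0.2214, 0.0255]
eef_rot: [0.101, 0.995, 0.0, -0.001]
force: [0.7, 0.4, 6.9]
gripper_width: 0.0132
```

```bash
python3 go.py .563 -.2205 .024 167
```

```text
t 10.55 tcp [ 0.5646 -0.2214  0.0255] xang 168.44 tilt 0.13 F [0.7 0.4 6.9] M [-0.04 -0.1  -1.22] w 0.0132 q [ 0.72  0.75 -0.62  1.96  0.7   0.66  1.02]
delta tool mm [1.7 0.6 1.5]
roll 0.025
```

The moment jumped to -1.2 N m at a tool angle of 168.4°, so the knob is at its stop. Releasing, lifting and checking.

Emit:
{"op": "step_arm", "data": {"rows": [{"delta_pos": [0, 0, 0], "roll": 0, "grip": 0}, {"delta_pos": [0, 0, 0], "roll": 0, "grip": 0}, {"delta_pos": [0, 0, 0], "roll": 0, "grip": 0}, {"delta_pos": [0, 0, 0], "roll": 0, "grip": 0}, {"delta_pos": [0, 0, -10], "roll": 0, "grip": 0}, {"delta_pos": [0, 0, -20], "roll": 0, "grip": 0}, {"delta_pos": [0, 0, -25], "roll": 0, "grip": 0}, {"delta_pos": [0, 0, -25], "roll": 0, "grip": 0}, {"delta_pos": [0, 0, -20], "roll": 0, "grip": 0}, {"delta_pos": [0, 0, 0], "roll": 0, "grip": 0}]}}

```text
time_s: 11.8
tcp_pos: [0.567, -0.2217, 0.1274]
eef_rot: [0.097, 0.995, -0.0, 0.002]
force: [0.4, 0.1, 0.5]
gripper_width: 0.0855
```

```bash
cat > ptr.py <<'E'
from h import *
import sys
c=cam('wrist'); im=c['pixels']; cv2.imwrite('pics/'+sys.argv[1],im)
O=np.array([.563,-.2205])
u0,v0=proj(c,[[*O,.089]])[0]; print('axis px',u0,v0)
m=np.zeros(im.shape[:2],np.uint8); g=im.min(2)>110
yy,xx=np.mgrid[0:420,0:560]
m[(np.hypot(xx-u0,yy-v0)<46)&g]=255
P=ray(c,np.stack([xx,yy],-1).reshape(-1,2)[::1],.089).reshape(420,560,3)
m[np.linalg.norm(P[...,:2]-O,axis=2)>.030]=0
n,l,s,ce=cv2.connectedComponentsWithStats(m)
if n>1:
    i=1+np.argmax(s[1:,4]); pts=np.argwhere(l==i)[:,::-1]; pw=P[l==i][:,:2]; pc=pw.mean(0); d=np.linalg.svd(pw-pc)[2][0]
    if d@(pc-O)<0:d=-d
    print('stat',s[i],'line centre',pc.round(4),'dir',np.degrees(np.arctan2(d[1],d[0])).round(2),'centre ang',np.degrees(np.arctan2(*(pc-O)[::-1])).round(1))
E
python3 go.py .5935 .072 .15 94.3; python3 ptr.py w5.png
```

```text
t 11.8 tcp [ 0.567  -0.2217  0.1274] xang 168.83 tilt 0.24 F [0.4 0.1 0.5] M [-0.   -0.01  0.  ] w 0.0855 q [ 0.81  0.63 -0.73  1.91  0.57  0.82  1.14]
delta tool mm [ 30.8 293.2 -22.9]
roll 1.301
axis px 286.4378885464619 216.5648477983142
stat [292 238  36  22 132] line centre [ 0.5895 -0.2119] dir 107.91 centre ang 18.0
```

View pics/w5.png

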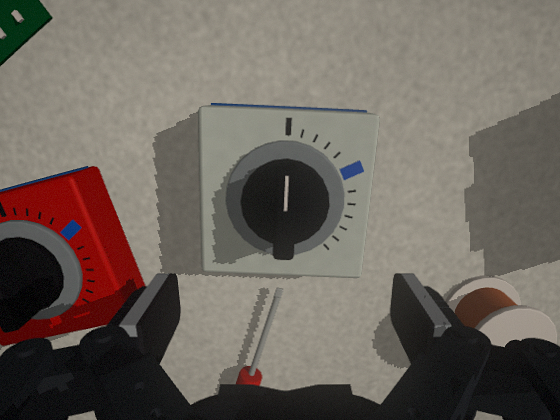

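The pointer at (286,193) now aligns with the zero bar at (289,126), so the dimmer is down. Going above the green key and shutting the fingers on the way.

Emit:
{"op": "step_arm", "data": {"rows": [{"delta_pos": [3, 29, -2.3], "roll": 0, "grip": 1}, {"delta_pos": [3, 29, -2.3], "roll": 0, "grip": 1}, {"delta_pos": [3, 29, -2.3], "roll": 0, "grip": 1}, {"delta_pos": [3, 29, -2.3], "roll": 0, "grip": 1}, {"delta_pos": [3, 29, -2.3], "roll": 0, "grip": 1}, {"delta_pos": [3, 29, -2.3], "roll": 0, "grip": 1}, {"delta_pos": [3, 29, -2.3], "roll": 0, "grip": 1}, {"delta_pos": [3, 29, -2.3], "roll": 0, "grip": 1}, {"delta_pos": [3, 29, -2.3], "roll": 0, "grip": 1}, {"delta_pos": [3.8, 32, -2.3], "roll": 0, "grip": 1}]}}

```text
time_s: 13.1
tcp_pos: [0.5911, 0.0722, 0.1467]
eef_rot: [0.097, 0.995, -0.001, -0.001]
force: [-0.3, 0.0, -0.4]
gripper_width: -0.0001
```

Emit:
{"op": "step_arm", "data": {"rows": [{"delta_pos": [0, 0, 0], "roll": 0.163, "grip": 1}, {"delta_pos": [0, 0, 0], "roll": 0.163, "grip": 1}, {"delta_pos": [0, 0, 0], "roll": 0.163, "grip": 1}, {"delta_pos": [0, 0, 0], "roll": 0.163, "grip": 1}, {"delta_pos": [0, 0, 0], "roll": 0.163, "grip": 1}, {"delta_pos": [0, 0, 0], "roll": 0.163, "grip": 1}, {"delta_pos": [0, 0, 0], "roll": 0.163, "grip": 1}, {"delta_pos": [0, 0, 0], "roll": 0.16, "grip": 1}, {"delta_pos": [0, 0, 0], "roll": 0, "grip": 1}, {"delta_pos": [0, 0, 0], "roll": 0, "grip": 1}]}}

```text
time_s: 14.35
tcp_pos: [0.5914, 0.0719, 0.1473]
eef_rot: [0.679, 0.734, -0.001, -0.0]
force: [-0.1, -0.7, -0.6]
gripper_width: -0.0001
```

```bash
python3 go.py .5935 .072 .08 94.3; python3 - <<'E'
from h import *
c=cam('wrist'); im=c['pixels']; cv2.imwrite('pics/w6.png',im)
hsv=cv2.cvtColor(im,cv2.COLOR_BGR2HSV)
g=((hsv[...,0]>45)&(hsv[...,0]<85)&(hsv[...,1]>100)).astype(np.uint8)*255
cs,_=cv2.findContours(g,0,1)
for k in cs:
    if cv2.contourArea(k)>200:
        r=cv2.minAreaRect(k); P=ray(c,cv2.boxPoints(r),.103); print(r[0],ray(c,[r[0]],.103),P[:,:2].round(4).tolist())
print(proj(c,[[.5935,.072,.103]]))
E
```

```text
t 14.35 tcp [0.5914 0.0719 0.1473] xang 94.44 tilt 0.08 F [-0.1 -0.7 -0.6] M [0.02 0.07 0.01] w -0.0001 q [ 0.09  0.51 -0.4   1.93  0.29  0.75 -0.4 ]
delta tool mm [-0.1  2.2 67.3]
roll 0.003
(291.5, 211.0) [[0.5938296  0.07669454 0.103     ]] [[0.5633, 0.0562], [0.5617, 0.0915], [0.6231, 0.0963], [0.6274, 0.0612]]
[[290.39636001 217.82582581]]
```

View pics/w6.png

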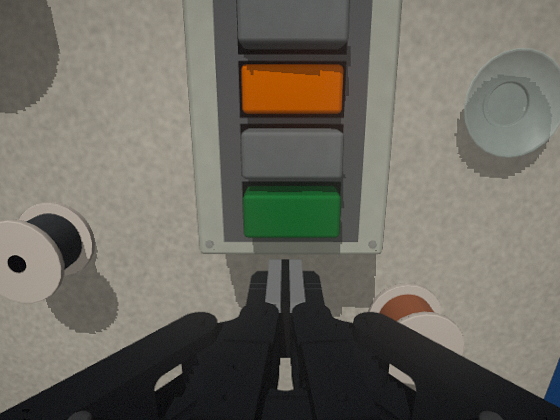

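The view shows the green key at (291,211), next to the end of the row on the near side, and the arm well above it with fingers shut. Descending to about 12 mm above it.

Emit:
{"op": "step_arm", "data": {"rows": [{"delta_pos": [0.5, 1.1, 15], "roll": 0, "grip": 1}, {"delta_pos": [0, 1, 15], "roll": 0, "grip": 1}, {"delta_pos": [0, 0, 15], "roll": 0, "grip": 1}, {"delta_pos": [0, 0, 12], "roll": 0, "grip": 1}, {"delta_pos": [0, 0, 8], "roll": 0, "grip": 1}, {"delta_pos": [0, 0, 6], "roll": 0, "grip": 1}, {"delta_pos": [0, 0, 3], "roll": 0, "grip": 1}, {"delta_pos": [0, 0, 1], "roll": 0, "grip": 1}, {"delta_pos": [0, 0, 0], "roll": 0, "grip": 1}, {"delta_pos": [0, 0, 0], "roll": 0, "grip": 1}]}}

```text
time_s: 15.65
tcp_pos: [0.5942, 0.0726, 0.0733]
eef_rot: [0.68, 0.733, 0.0, 0.0]
force: [0.7, -0.6, 0.4]
gripper_width: -0.0
```

```bash
python3 go.py .5935 .0725 .06 94.3; python3 - <<'E'
from h import *
c=cam('wrist'); im=c['pixels']; cv2.imwrite('pics/w7.png',im)
v,u=np.mgrid[0:420,0:560]
p=cv2.undistortPoints(np.stack([u,v],-1).reshape(-1,1,2).astype(float),c['K'],c['Dv']).reshape(-1,2)
W=((np.c_[p,np.ones(len(p))]*c['range_z'].reshape(-1,1)-c['t'])@c['R']).reshape(420,560,3)
for y in (240,250,256,260,264,270): print(y,[(x,W[y,x].round(3).tolist()) for x in (274,297)])
E
```

```text
t 15.65 tcp [0.5942 0.0726 0.0733] xang 94.3 tilt 0.03 F [ 0.7 -0.6  0.4] M [ 0.04  0.04 -0.04] w -0.0 q [ 0.05  0.61 -0.35  1.97  0.35  0.61 -0.45]
delta tool mm [-0.1 -0.8 13.3]
roll -0.0
240 [(274, [0.587, 0.086, 0.102]), (297, [0.597, 0.087, 0.103])]
250 [(274, [0.587, 0.081, 0.103]), (297, [0.597, 0.082, 0.104])]
256 [(274, [0.587, 0.078, 0.102]), (297, [0.598, 0.079, 0.104])]
260 [(274, [0.587, 0.083, 0.118]), (297, [0.597, 0.084, 0.117])]
264 [(274, [0.588, 0.083, 0.121]), (297, [0.597, 0.084, 0.121])]
270 [(274, [0.588, 0.083, 0.127]), (297, [0.597, 0.083, 0.126])]
```

View pics/w7.png

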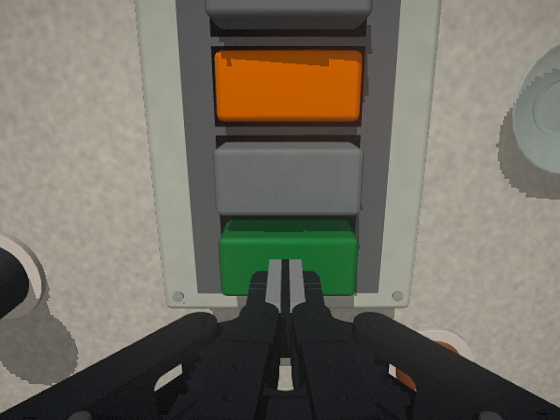

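The fingers are centred over the green key only: pads span y 0.0615–0.0835 on a cap of 0.0575–0.0875. Now creeping down.

Emit:
{"op": "step_arm", "data": {"rows": [{"delta_pos": [0, 0, 4], "roll": 0, "grip": 1}, {"delta_pos": [0, 0, 4], "roll": 0, "grip": 1}, {"delta_pos": [0, 0, 2], "roll": 0, "grip": 1}, {"delta_pos": [0, 0, 2], "roll": 0, "grip": 1}, {"delta_pos": [0, 0, 2], "roll": 0, "grip": 1}, {"delta_pos": [0, 0, 2], "roll": 0, "grip": 1}, {"delta_pos": [0, 0, 2], "roll": 0, "grip": 1}, {"delta_pos": [0, 0, 2], "roll": 0, "grip": 1}, {"delta_pos": [0, 0, 0], "roll": 0, "grip": 1}, {"delta_pos": [0, 0, 0], "roll": 0, "grip": 1}]}}

```text
time_s: 16.95
tcp_pos: [0.594, 0.0726, 0.053]
eef_rot: [0.68, 0.733, -0.0, -0.0]
force: [-0.5, -0.3, 3.3]
gripper_width: 0.0003
```

```bash
python3 go.py .5935 .0725 .05 94.3
```

```text
t 16.95 tcp [0.594  0.0726 0.053 ] xang 94.3 tilt 0.01 F [-0.5 -0.3  3.3] M [-0.12  0.21 -0.  ] w 0.0003 q [ 0.04  0.64 -0.33  1.98  0.37  0.58 -0.47]
delta tool mm [-0.  -0.5  3. ]
roll -0.0
```

Emit:
{"op": "step_arm", "data": {"rows": [{"delta_pos": [0, 0, 1], "roll": 0, "grip": 1}, {"delta_pos": [0, 0, 1], "roll": 0, "grip": 1}, {"delta_pos": [0, 0, 1], "roll": 0, "grip": 1}, {"delta_pos": [0, 0, 1], "roll": 0, "grip": 1}, {"delta_pos": [0, 0, 0], "roll": 0, "grip": 1}, {"delta_pos": [0, 0, 0], "roll": 0, "grip": 1}, {"delta_pos": [0, 0, 0], "roll": 0, "grip": 1}, {"delta_pos": [0, 0, 0], "roll": 0, "grip": 1}, {"delta_pos": [0, 0, 0], "roll": 0, "grip": 1}, {"delta_pos": [0, 0, 0], "roll": 0, "grip": 1}]}}

```text
time_s: 18.2
tcp_pos: [0.594, 0.0727, 0.0489]
eef_rot: [0.68, 0.733, 0.0, -0.0]
force: [-0.2, -0.5, 0.6]
gripper_width: -0.0002
```

Emit:
{"op": "step_arm", "data": {"rows": [{"delta_pos": [0, 0, 1], "roll": 0, "grip": 1}, {"delta_pos": [0, 0, 1], "roll": 0, "grip": 1}, {"delta_pos": [0, 0, 1], "roll": 0, "grip": 1}, {"delta_pos": [0, 0, 0], "roll": 0, "grip": 1}, {"delta_pos": [0, 0, 0], "roll": 0, "grip": 1}, {"delta_pos": [0, 0, 0], "roll": 0, "grip": 1}, {"delta_pos": [0, 0, 0], "roll": 0, "grip": 1}, {"delta_pos": [0, 0, 0], "roll": 0, "grip": 1}, {"delta_pos": [0, 0, 0], "roll": 0, "grip": 1}, {"delta_pos": [0, 0, 0], "roll": 0, "grip": 1}]}}

```text
time_s: 19.45
tcp_pos: [0.5941, 0.0727, 0.0466]
eef_rot: [0.68, 0.733, -0.0, 0.0]
force: [-2.1, -0.8, 7.1]
gripper_width: -0.0
```

```bash
python3 go.py .5935 .0725 .05 94.3
```

```text
t 19.45 tcp [0.5941 0.0727 0.0466] xang 94.29 tilt 0.02 F [-2.1 -0.8  7.1] M [-0.14  0.43 -0.  ] w -0.0 q [ 0.03  0.65 -0.33  1.99  0.37  0.56 -0.48]
delta tool mm [-0.1 -0.6 -3.4]
roll -0.0
```

The force dropped to 0.6 N (the click), then rose to 7 N. Two or three more millimetres of command to confirm the stop.

Emit:
{"op": "step_arm", "data": {"rows": [{"delta_pos": [0, 0, 1], "roll": 0, "grip": 1}, {"delta_pos": [0, 0, 1], "roll": 0, "grip": 1}, {"delta_pos": [0, 0, 0], "roll": 0, "grip": 1}, {"delta_pos": [0, 0, 0], "roll": 0, "grip": 1}, {"delta_pos": [0, 0, 0], "roll": 0, "grip": 1}, {"delta_pos": [0, 0, 0], "roll": 0, "grip": 1}, {"delta_pos": [0, 0, 0], "roll": 0, "grip": 1}, {"delta_pos": [0, 0, 0], "roll": 0, "grip": 1}, {"delta_pos": [0, 0, 0], "roll": 0, "grip": 1}, {"delta_pos": [0, 0, 0], "roll": 0, "grip": 1}]}}

```text
time_s: 20.7
tcp_pos: [0.5942, 0.0726, 0.046]
eef_rot: [0.68, 0.733, -0.0, 0.001]
force: [-4.8, -1.1, 16.1]
gripper_width: -0.0001
```

```bash
python3 go.py .5935 .0725 .05 94.3;python3 - <<'E'
from h import *
c=cam('wrist'); im=c['pixels']; cv2.imwrite('pics/w8.png',im)
E
```

```text
t 20.7 tcp [0.5942 0.0726 0.046 ] xang 94.29 tilt 0.07 F [-4.8 -1.1 16.1] M [-0.18  1.01  0.03] w -0.0001 q [ 0.03  0.65 -0.33  1.99  0.38  0.56 -0.48]
delta tool mm [-0.1 -0.7 -4. ]
roll -0.0
```

View pics/w8.png

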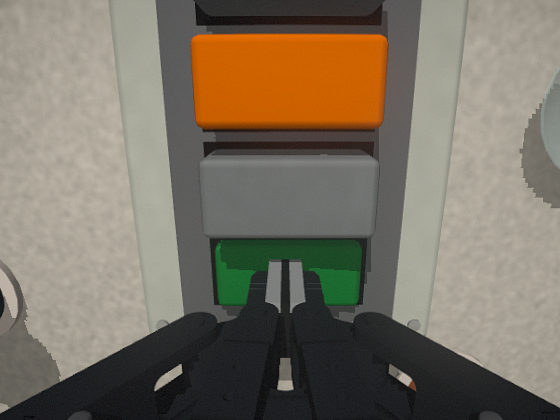

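The force is 16 N, a firm stop and under 20 N. The picture shows the amber key (289,82) popped up to the grey level and the green key (289,272) down. Lifting off and checking that it stays latched.

Emit:
{"op": "step_arm", "data": {"rows": [{"delta_pos": [0, 0, -3], "roll": 0, "grip": 1}, {"delta_pos": [0, 0, -8], "roll": 0, "grip": 1}, {"delta_pos": [0, 0, -15], "roll": 0, "grip": 1}, {"delta_pos": [0, 0, -20], "roll": 0, "grip": 1}, {"delta_pos": [0, 0, -20], "roll": 0, "grip": 1}, {"delta_pos": [0, 0, -20], "roll": 0, "grip": 1}, {"delta_pos": [0, 0, -14], "roll": 0, "grip": 0}, {"delta_pos": [0, 0, 0], "roll": 0, "grip": 0}, {"delta_pos": [0, 0, 0], "roll": 0, "grip": 0}, {"delta_pos": [0, 0, 0], "roll": 0, "grip": 0}]}}

```text
time_s: 22.0
tcp_pos: [0.5933, 0.0725, 0.1431]
eef_rot: [0.68, 0.733, -0.001, -0.001]
force: [0.1, 1.1, 0.9]
gripper_width: 0.0721
```

```bash
python3 go.py .566 -.2215 .1274 168; python3 - <<'E'
from h import *
c=cam('wrist'); im=c['pixels']; cv2.imwrite('pics/w9.png',im)
v,u=np.mgrid[0:420,0:560]
p=cv2.undistortPoints(np.stack([u,v],-1).reshape(-1,1,2).astype(float),c['K'],c['Dv']).reshape(-1,2)
W=((np.c_[p,np.ones(len(p))]*c['range_z'].reshape(-1,1)-c['t'])@c['R']).reshape(420,560,3)
B=np.array([.5887,.1323]); a=np.radians(4.3); ex=np.array([np.cos(a),np.sin(a)]); ey=np.array([-ex[1],ex[0]])
d=W[...,:2]-B; X=d@ex; Y=d@ey
for o in (-60,-20,20,60):
    m=(abs(X)<.02)&(abs(Y-o/1000)<.008)&(W[...,2]>.05)&(W[...,2]<.12); print(o,m.sum(),np.median(W[m][:,2]) if m.any() else None, np.median(im[m],axis=0) if m.any() else 0)
E
```

```text
t 22.0 tcp [0.5933 0.0725 0.1431] xang 94.3 tilt 0.1 F [0.1 1.1 0.9] M [ 0.03 -0.03  0.05] w 0.0721 q [ 0.09  0.52 -0.4   1.93  0.29  0.75 -0.4 ]
delta tool mm [-291.1  -49.3   15.8]
roll -1.286
-60 1314 0.08736232607583745 [42. 91. 27.]
-20 1708 0.103313528290332 [92. 94. 93.]
20 1959 0.10335296724102058 [  0.  83. 175.]
60 2094 0.10334620822913948 [90. 92. 90.]
```

View pics/w9.png

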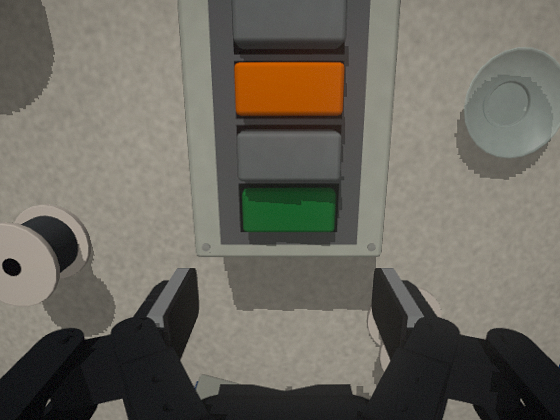

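Green is latched (top at 87 mm), and amber and both greys are at 103 mm. Returning to the knob.

Emit:
{"op": "step_arm", "data": {"rows": [{"delta_pos": [-29.2, -5, 0], "roll": 0, "grip": 0}, {"delta_pos": [-29.2, -5, 0], "roll": 0, "grip": 0}, {"delta_pos": [-29.2, -5, 0], "roll": 0, "grip": 0}, {"delta_pos": [-29.2, -5, 0], "roll": 0, "grip": 0}, {"delta_pos": [-29.2, -5, 0], "roll": 0, "grip": 0}, {"delta_pos": [-29.2, -5, 0], "roll": 0, "grip": 0}, {"delta_pos": [-29.2, -5, 0], "roll": 0, "grip": 0}, {"delta_pos": [-29.2, -5, 0], "roll": 0, "grip": 0}, {"delta_pos": [-29.2, -5, 0], "roll": 0, "grip": 0}, {"delta_pos": [-29.2, -5, 0], "roll": 0, "grip": 0}]}}

```text
time_s: 23.3
tcp_pos: [0.5656, -0.2231, 0.1434]
eef_rot: [0.68, 0.733, -0.0, -0.0]
force: [-0.1, -0.1, 1.1]
gripper_width: 0.085
```

Emit:
{"op": "step_arm", "data": {"rows": [{"delta_pos": [0, 0, 0], "roll": -0.16, "grip": 0}, {"delta_pos": [0, 0, 0], "roll": -0.16, "grip": 0}, {"delta_pos": [0, 0, 0], "roll": -0.16, "grip": 0}, {"delta_pos": [0, 0, 0], "roll": -0.16, "grip": 0}, {"delta_pos": [0, 0, 0], "roll": -0.16, "grip": 0}, {"delta_pos": [0, 0, 0], "roll": -0.16, "grip": 0}, {"delta_pos": [0, 0, 0], "roll": -0.16, "grip": 0}, {"delta_pos": [0, 0, 0], "roll": -0.16, "grip": 0}, {"delta_pos": [0, 0, 0], "roll": 0, "grip": 0}, {"delta_pos": [0, 0, 0], "roll": 0, "grip": 0}]}}

```text
time_s: 24.55
tcp_pos: [0.5658, -0.2223, 0.1437]
eef_rot: [0.109, 0.994, 0.0, -0.0]
force: [1.2, 0.7, -0.2]
gripper_width: 0.0855
```

```bash
sed -i 's/g=im.min(2)>110/g=im.min(2)>130/; s/>.030\]/>.027]/; s/^O=.*/O=np.array([.5640,-.2212])/' ptr.py; python3 go.py .5646 -.2214 .0245 168;python3 ptr.py w10.png; python3 - <<'E'
from h import *
c=cam('wrist'); im=c['pixels']; hsv=cv2.cvtColor(im,cv2.COLOR_BGR2HSV)
b=((hsv[...,0]>95)&(hsv[...,0]<130)&(hsv[...,1]>110)).astype(np.uint8)
n,l,s,ce=cv2.connectedComponentsWithStats(b)
for i in range(1,n):
    if s[i,4]>40: print(s[i],ce[i].round(1),ray(c,[ce[i]],.045).round(4))
E
```

```text
t 24.55 tcp [ 0.5658 -0.2223  0.1437] xang 167.5 tilt 0.03 F [ 1.2  0.7 -0.2] M [ 0.03 -0.03  0.02] w 0.0855 q [ 0.81  0.6  -0.74  1.9   0.53  0.85  1.15]
delta tool mm [  1.3   0.6 119.2]
roll -0.009
axis px 286.75720918570295 212.37048935318737
stat [285 174   3  31  55] line centre [ 0.5473 -0.2178] dir 166.68 centre ang 168.4
[214 106 123   4 149] [271.8 107.9] [[ 0.4959 -0.2174  0.045 ]]
[337 158  23  17 217] [348.2 166.2] [[ 0.5513 -0.1693  0.045 ]]
[  0 169  99  31 174] [ 49.6 183.5] [[ 0.5131 -0.4043  0.045 ]]
[ 75 220  19  18 190] [ 83.9 228.6] [[ 0.5553 -0.3909  0.045 ]]
```

View pics/w10.png

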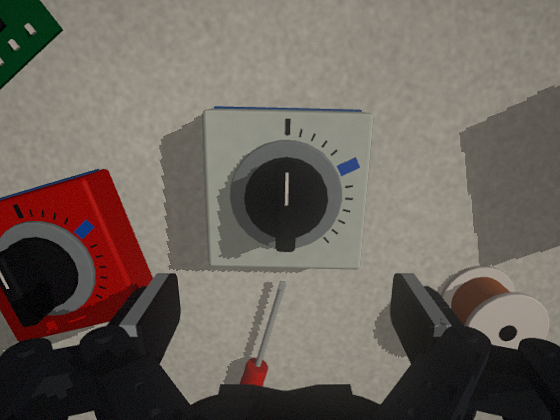

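The pointer is still at zero: measured direction 166.7°, box −x ≈166.5°. Descending and gripping.

Emit:
{"op": "step_arm", "data": {"rows": [{"delta_pos": [0.7, 0.3, 20], "roll": -0.01, "grip": 0}, {"delta_pos": [0.6, 0.3, 20], "roll": 0, "grip": 0}, {"delta_pos": [0, 0, 20], "roll": 0, "grip": 0}, {"delta_pos": [0, 0, 20], "roll": 0, "grip": 0}, {"delta_pos": [0, 0, 15], "roll": 0, "grip": 0}, {"delta_pos": [0, 0, 10], "roll": 0, "grip": 0}, {"delta_pos": [0, 0, 8], "roll": 0, "grip": 0}, {"delta_pos": [0, 0, 6], "roll": 0, "grip": 0}, {"delta_pos": [0, 0, 0], "roll": 0, "grip": 0}, {"delta_pos": [0, 0, 0], "roll": 0, "grip": 0}]}}

```text
time_s: 25.9
tcp_pos: [0.5652, -0.2215, 0.0254]
eef_rot: [0.103, 0.995, -0.0, 0.0]
force: [0.6, -0.1, 1.1]
gripper_width: 0.0852
```

Emit:
{"op": "step_arm", "data": {"rows": [{"delta_pos": [0, 0, 0], "roll": 0, "grip": 0.6}, {"delta_pos": [0, 0, 0], "roll": 0, "grip": 1}, {"delta_pos": [0, 0, 0], "roll": 0, "grip": 1}, {"delta_pos": [0, 0, 0], "roll": 0, "grip": 1}, {"delta_pos": [0, 0, 0], "roll": 0, "grip": 1}, {"delta_pos": [0, 0, 0], "roll": 0, "grip": 1}, {"delta_pos": [0, 0, 0], "roll": 0, "grip": 1}, {"delta_pos": [0, 0, 0], "roll": 0, "grip": 1}, {"delta_pos": [0, 0, 0], "roll": 0, "grip": 1}, {"delta_pos": [0, 0, 0], "roll": 0, "grip": 1}], "force": 40}}

```text
time_s: 27.15
tcp_pos: [0.5649, -0.2214, 0.0251]
eef_rot: [0.103, 0.995, -0.0, -0.0]
force: [-0.9, 0.2, 4.7]
gripper_width: 0.0136
```

```bash
python3 go.py .5646 -.2214 .0245 168
```

```text
t 27.15 tcp [ 0.5649 -0.2214  0.0251] xang 168.2 tilt 0.01 F [-0.9  0.2  4.7] M [ 0.1   0.23 -0.59] w 0.0136 q [ 0.72  0.75 -0.61  1.96  0.7   0.65  1.02]
delta tool mm [ 0.3 -0.   0.6]
roll 0.003
```

Emit:
{"op": "step_arm", "data": {"rows": [{"delta_pos": [0, 0, 0], "roll": 0.14, "grip": 1}, {"delta_pos": [0, 0, 0], "roll": 0.14, "grip": 1}, {"delta_pos": [0, 0, 0], "roll": 0.14, "grip": 1}, {"delta_pos": [0, 0, 0], "roll": 0.14, "grip": 1}, {"delta_pos": [0, 0, 0], "roll": 0.14, "grip": 1}, {"delta_pos": [0, 0, 0], "roll": 0.14, "grip": 1}, {"delta_pos": [0, 0, 0], "roll": 0.14, "grip": 1}, {"delta_pos": [0, 0, 0], "roll": 0.12, "grip": 1}, {"delta_pos": [0, 0, 0], "roll": 0, "grip": 1}, {"delta_pos": [0, 0, 0], "roll": 0, "grip": 1}]}}

```text
time_s: 28.4
tcp_pos: [0.565, -0.2216, 0.0251]
eef_rot: [0.606, 0.795, -0.0, 0.0]
force: [-1.1, -0.2, 3.6]
gripper_width: 0.0133
```

```bash
python3 go.py .5646 -.2214 .0245 104; python3 ptr.py w11.png; python3 - <<'E'
from h import *
c=cam('wrist'); im=c['pixels']; hsv=cv2.cvtColor(im,cv2.COLOR_BGR2HSV)
b=((hsv[...,0]>95)&(hsv[...,0]<130)&(hsv[...,1]>110)).astype(np.uint8)
n,l,s,ce=cv2.connectedComponentsWithStats(b)
for i in range(1,n):
    if s[i,4]>40: print(s[i],ce[i].round(1),ray(c,[ce[i]],.045).round(4))
E
```

```text
t 28.4 tcp [ 0.565  -0.2216  0.0251] xang 105.36 tilt 0.03 F [-1.1 -0.2  3.6] M [-0.1   0.17  0.03] w 0.0133 q [ 0.53  0.69 -0.32  1.97  0.41  0.54  0.19]
delta tool mm [ 0.3 -0.3  0.6]
roll 0.024
axis px 286.63067927185665 309.1576606116009
stat [282 264   6  36 184] line centre [ 0.5603 -0.2105] dir 104.04 centre ang 108.8
[279 131  21  36 708] [289.2 148.4] [[ 0.5511 -0.1697  0.045 ]]
```

View pics/w11.png

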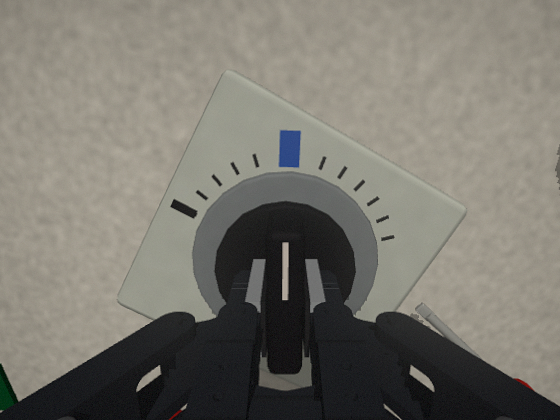

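The pointer measures 104.0°; the target is about 103.6–104.1°. A slight further turn of 0.01 rad, then release, lift and measure from afar.

Emit:
{"op": "step_arm", "data": {"rows": [{"delta_pos": [0, 0, 0], "roll": 0.01, "grip": 1}, {"delta_pos": [0, 0, 0], "roll": 0, "grip": 1}, {"delta_pos": [0, 0, 0], "roll": 0, "grip": 1}, {"delta_pos": [0, 0, 0], "roll": 0, "grip": 0}, {"delta_pos": [0, 0, 0], "roll": 0, "grip": 0}, {"delta_pos": [0, 0, 0], "roll": 0, "grip": 0}, {"delta_pos": [0, 0, 0], "roll": 0, "grip": 0}, {"delta_pos": [0, 0, 0], "roll": 0, "grip": 0}, {"delta_pos": [0, 0, -10], "roll": 0, "grip": 0}, {"delta_pos": [0, 0, -20], "roll": 0, "grip": 0}]}}

```text
time_s: 29.75
tcp_pos: [0.5644, -0.2213, 0.0555]
eef_rot: [0.611, 0.791, -0.0, -0.001]
force: [-0.5, 0.5, 0.9]
gripper_width: 0.0853
```

Emit:
{"op": "step_arm", "data": {"rows": [{"delta_pos": [0, 0, -20], "roll": 0, "grip": 0}, {"delta_pos": [0, 0, -20], "roll": 0, "grip": 0}, {"delta_pos": [0, 0, -20], "roll": 0, "grip": 0}, {"delta_pos": [0, 0, -20], "roll": 0, "grip": 0}, {"delta_pos": [0, 0, -10], "roll": 0, "grip": 0}, {"delta_pos": [0, 0, 0], "roll": 0, "grip": 0}, {"delta_pos": [0, 0, 0], "roll": 0, "grip": 0}, {"delta_pos": [0, 0, 0], "roll": 0, "grip": 0}, {"delta_pos": [0, 0, 0], "roll": 0, "grip": 0}, {"delta_pos": [0, 0, 0], "roll": 0, "grip": 0}]}}

```text
time_s: 31.0
tcp_pos: [0.5647, -0.2213, 0.1446]
eef_rot: [0.611, 0.791, -0.0, -0.0]
force: [0.5, -0.1, 0.1]
gripper_width: 0.0852
```

```bash
python3 go.py .5646 -.2214 .0245 104; python3 ptr.py w12.png; python3 - <<'E'
from h import *
c=cam('wrist'); im=c['pixels']; hsv=cv2.cvtColor(im,cv2.COLOR_BGR2HSV)
b=((hsv[...,0]>95)&(hsv[...,0]<130)&(hsv[...,1]>110)).astype(np.uint8)
n,l,s,ce=cv2.connectedComponentsWithStats(b)
for i in range(1,n):
    if s[i,4]>100:
        P=ray(c,np.argwhere(l==i)[:,::-1],.045)[:,:2]; d=np.linalg.svd(P-P.mean(0))[2][0]; print(s[i],P.mean(0).round(4),'long axis',np.degrees(np.arctan2(d[1],d[0])))
m=(im.max(2)<60).astype(np.uint8)
c=cam('scene'); cv2.imwrite('pics/s12.png',c['pixels'])
E
```

```text
t 31.0 tcp [ 0.5647 -0.2213  0.1446] xang 104.62 tilt 0.04 F [ 0.5 -0.1  0.1] M [-0.03  0.01  0.02] w 0.0852 q [ 0.59  0.53 -0.41  1.91  0.3   0.76  0.27]
delta tool mm [-1.000e-01 -1.000e-01  1.201e+02]
roll 0.011
axis px 286.10176629956135 212.4846334889785
stat [285 175   1  31  31] line centre [ 0.5593 -0.2062] dir 104.64 centre ang 107.4
[281 118  12  21 232] [ 0.5513 -0.1698] long axis -78.15608501815048
[224 357  14  15 130] [ 0.555  -0.3912] long axis -59.62742245777025
```

View pics/w12.png

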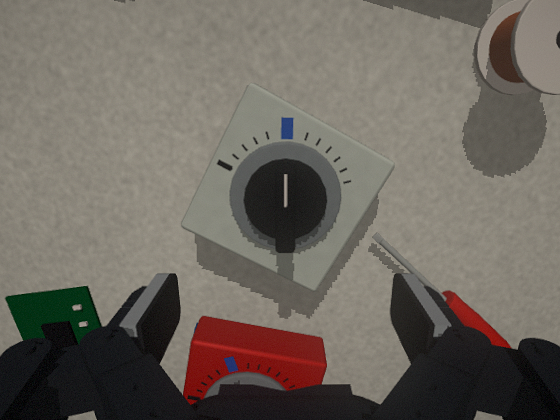

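View pics/s12.png

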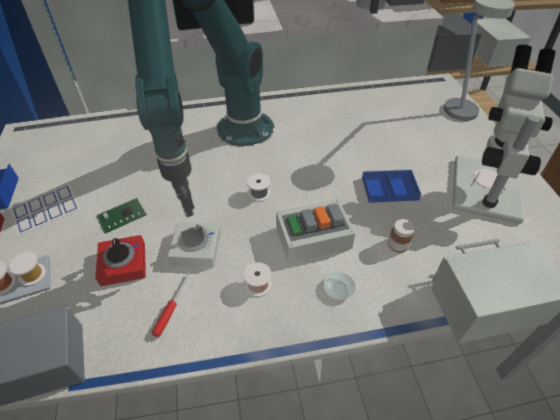

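```bash
python3 - <<'E'
from h import *
def line(im,c,y0,y1,x0,x1):
    g=im.astype(float).mean(2)[y0:y1,x0:x1]; g=np.clip(g-55,0,None); x=(g*np.arange(x0,x1)).sum(1)/g.sum(1)
    P=ray(c,np.c_[x,np.arange(y0,y1)],.089)[:,:2]; d=np.linalg.svd(P-P.mean(0))[2][0]
    if d[1]<0:d=-d
    return P.mean(0).round(4),np.degrees(np.arctan2(d[1],d[0])).round(2)
c=cam('wrist'); print('now',line(c['pixels'],c,177,204,280,292))
c['pixels']; print()
E
```

```text
now (array([ 0.5594, -0.2063]), np.float64(104.65))
```

The last view shows the pointer (286,190) in line with the blue mark (287,128). The scene view shows the other things where they were, and the open gripper is clear of everything. Handing in.

```bash
python3 -c "
from bench import robot
print(robot.close_job())"
```

```text
the job is handed in; nothing more can be done
None
```

The lighting is switched from amber to green, in the order asked, and the job is handed in at about 31 s.

- **Dimmer down:** I turned the knob counter-clockwise to its stop. The moment rose to 1.2 N m there, and the pointer lined up with the zero bar.
- **Green key:** I felt it click (force dropped to 0.6 N) and pressed on to a firm stop at 16 N. That is a little above the suggested 11–14 N but below 20 N. After letting go, the green top stayed latched at 87 mm, and the amber and both grey tops stood at 103 mm.
- **Dimmer up:** I turned the knob up to the blue mark and let go. The last sub-pixel check put the pointer at 104.6°. Estimates of the blue mark ran from 102.8° to 104.4°, so the pointer is within about 1–2°.
- **End state:** The gripper is open and raised clear. In the last scene view the other things look unmoved.

**TCP disagreement:** The reported TCP lay about 43 mm beyond the real fingertips, seen in the depth picture. Because of that my first grasp closed on air above the knob, touching nothing. I corrected for the offset from then on.

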